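# Unpin and open the chest of glass eyes

### The arm

A 6-joint arm with a two-finger parallel gripper is mounted at the origin on the work surface. World frame = base frame: x ahead of the robot, y to its left, z up, the work surface at z = 0. Lengths are in m, angles in rad, forces in N, time in s.
With the tool pointing down it reaches from about 0.35 to 0.975 m from the base axis. Payload 4.9 kg.
Tool frame: the origin (TCP) lies at the very end of the fingers, on their centre line; the grasp point (between the pads) lies 19 mm behind it; z points along the fingers, y is the line along which they close (so a half turn about z gives the same grasp; the last joint's range is limited). The gripper opens to 85 mm and grips with 20 to 120 N. Pads are 22 mm wide; open, the fingers measure 114 mm over their backs; the gripper's body (76 mm by 85 mm) begins 54 mm behind the grasp point. The pads swing forward as they close: fully open they stand 13 mm farther back than shut.
Start: joints at [1.079, 0.053, 1.613, -0, 1.476, -0.119], TCP at [0.228, 0.582, 0.231] pointing down, gripper open.
Joint ranges: [-3.01, 3.01], [-1.01, 2.22], [0.06, 2.58], [-1.02, 4.17], [0.09, 2.62], [-3.14, 3.14]. Speed limits (rad/s): [2.57, 2.57, 3.14, 3.14, 3.14, 3.14].

### API

Orientations are given as a rotation vector (axis times angle).
In Python, from station import * gives the robot as it stands.
- The arm moves only by the shell command python3 -m crank 'ROWS' [OPENING] [FORCE]. ROWS is JSON, a list of rows, each an object with "offset": the shift along the tool's x, y, z in m, a list of three; "twist": the turn, a rotation vector about the tool's x, y, z in degrees, a list of three. In form: [{"offset": [x, y, z], "twist": [rx, ry, rz]}, ...]. A call has 1 to 20 rows; each row is the pose to reach, as a shift and turn from the pose commanded when the call began, along the tool's axes at that moment; what a row does not reach only later rows make up. A row lasts 1/8 s, in which the tool goes at most 62.5 mm and 10.7 degrees, less where a joint would pass 70% of its speed; a pose out of reach is approached as far as the arm can. A call with a gripper value outside its range is refused whole. OPENING is the opening, from 0 (shut) to 1 (fully open), set as the call begins (- or left out, the last holds). The fingers move at their own pace and stop on an object; FORCE is the grip in N (left out, the last holds). Time passes only in rows, so rows that repeat a pose let the fingers close. It gives the time, the measured TCP pose, the force, the opening and the grip force at its end, in the units of the state.
- get_obs(): the state, without advancing time (a new reading comes with each control period).
- get_image(name): name is "scene" or "top"; returns the picture (420x560x3 uint8, red, green, blue); there is no depth.
- get_calibration(name): a dict with "intrinsics" (3x3 intrinsics, pixels), "world_from_camera" (4x4, takes a point from camera to world coordinates). Camera axes: x right, y up, looking along -z (the intrinsics and any distortion apply to the point x, -y, -z); pixel columns grow to the right and rows downward; lengths in m; the calibration is good to about 2 mm. A picture is of the moment at which its call begins. get_calibration takes no time and is no camera call.
- finish_job(): hands the job in; it is judged then, once.
Trained networks look in the newest picture that a camera, given by its name, has taken for a name from the list of things; names that differ only in an ending like _2 or _b are one class to them, and where a whole thing is asked for, a point or a joint stands for the part that bears it (a point fixed in the world has none). Each returns a list of dicts, best first, with "confidence" (0 to 1); they miss things now and then, are a little off and sometimes report something else, mostly with a low value. They report only what shows in the picture. A call takes as long as a camera call.
- cut_out(query, camera): "region" (420x560 bool, what is visible of it) and "rect" ([centre column, centre row, width, height] in pixels, round what is visible of it).
The state is a dict: "t": time; "q": joint angles; "dq": joint speeds; "effort": joint torques, N m; "tool_pos": TCP position; "tool_rot": TCP orientation; "contact_force": force on the tool from outside, world axes, zero at the start; "wrist_torque": the same for the moment, N m; "opening": finger opening in m; "grip_force": force on a finger pad.
Only numpy, scipy, OpenCV 4.12 (cv2) and the standard library are available. Lean on these libraries where they do the work, as an engineer would, in place of code of your own. Each camera call takes 0.05 s, during which the arm holds its last target. There are 200 camera calls.

### The job

Open the chest of glass eyes for the next head: pull the retaining pin out of the staple and put it in the steel dish, then lift the front edge of the lid clear of the staple, draw its tongue out from under the keeper at the back and lift it away. Set the lid down, without dropping it, flat and handle up in the middle of the green cutting mat. Do not shift or tip the chest or disturb anything else on the bench.

Things in the scene. Friction and masses are not known exactly. Their poses are not given: they have to be found in the camera images.
- chest: Plywood chest, 180 deep (its x), 200 wide (its y), 90 high, walls 10, about 1.6 kg, loose on the bench; six glass eyes in a foam bed inside (tops 70 above its underside). Origin: centre of its underside; z up; its front looks along its -x. The lid tips up about its rear rim (x = 90, height 90).
- staple_eye (a point): Middle of the eye of the steel staple on the chest's front: in the chest's frame (-115, 0, 111.5). The staple is an upright U of 6 mm bar in the chest's x-z plane, legs 20 apart between centres, its top 124 above the chest's underside. It stands up through the hasp plate's slot; the pin passes through it along the chest's y in an opening 14 wide (x), 13 high.
- keeper (a point): Middle of the underside of the lip of the steel keeper on the chest's rear: in the chest's frame (108.5, 0, 109). The lip, 60 wide (y) and 4 thick, reaches forward from x = 124 to 97, lying over the last 18 mm of the lid's tongue with a 4 mm gap; its upright is at x = 120. Lifted level, the lid catches on it.
- lid: Loose plywood lid, 190 (x) by 206 (y) by 12 thick, about 0.45 kg, closed on the chest with its axes along the chest's. Origin: centre of its board's underside, 90 above the chest's underside; z up. Two battens below, 110 by 16 by 8 thick at y = +-78, fit inside the chest's sides with 4 mm play; set down, it stands on them, origin 8 above what it lies on.
- hasp_slot (a point): Middle of the slot, 35 (x) by 16 (y), in the lid's steel hasp plate, which lies 12 to 15 above the lid's origin, x = -145 to -50, 110 wide; in the lid's frame (-115, 0, 13.5). With the pin out, tipping the lid's front up about 6 degrees lifts the plate off the staple; 12 degrees lets the front edge of the lid's board (x = -95) pass over the staple too.
- tongue_end (a point): Rear end of the lid's steel tongue, 44 wide (y), 12 to 15 above the lid's origin; in the lid's frame (115, 0, 13.5). It lies under the chest's keeper; with the front tipped up off the staple, drawing the lid 22 mm or more to the chest's front (-x) frees it.
- lid_handle (a point): Grip point: middle of the lid's dark wooden bar handle, in the lid's frame (0, 0, 46). The bar runs along the lid's y, 104 long, 14 wide (x) by 18 high, with flat sides, a free gap of 78 between its posts and 25 under it.
- pin: Retaining pin: bright 8 mm shaft along its y with a red grip at the +y end, 78 over all, 60 g. Origin: on the shaft's axis, 38 from its tip (at y = -38); z up. It lies on the hasp plate, through the staple along the chest's y, grip on the chest's +y side, tip 27 beyond the staple's middle; it slides out freely towards +y, clear after about 32 mm.
- pin_grip (a point): Middle of the pin's red grip: 36 (x) by 12 (y) by 26 high, in the pin's frame (0, 34, 9). Its flat underside, 13 below this point, rests on the hasp plate; at the start it stands 45 to the chest's +y side of the staple.
- dish: Shallow round steel dish, loose, 250 g, 136 outer diameter, 18 high, wall and floor 3. Origin: centre of its underside.
- mat: Green cutting mat fixed to the bench, 300 (x) by 260 (y) by 6 thick. Origin: centre of its underside.
- brush: Bystander (sizes in mm): flat brush, 160 long. To be left alone.
- screwdriver: Bystander (sizes in mm): screwdriver, 180 long. To be left alone.
- spatula: Bystander (sizes in mm): spatula, 200 long. To be left alone.
- solvent: Bystander (sizes in mm): white and blue solvent can, 86 diameter, 150 high. To be left alone.
- glue: Bystander (sizes in mm): yellow glue bottle, 60 diameter, 170 high. To be left alone.
- jar: Bystander (sizes in mm): terracotta-coloured jar, 76 diameter, 85 high. To be left alone.
- figure: Bystander (sizes in mm): small white plaster figure, 60 diameter, 134 high. To be left alone.
- hammer: Bystander (sizes in mm): hammer, 250 long. To be left alone.

How it is judged:
On the way, in this order (a step that is already met when the one before it is completed fails the run):
1. the pin is out of the staple and lies in the dish (horizontal distance between pin and dish below 0.055 m and z of pin in the frame of dish between 0 and 0.03 m and linear speed of pin below 0.02 m/s), for 0.2 s.
2. the front of the lid is clear of the staple, its tongue still down at the keeper (z of hasp_slot in the frame of chest above 0.126 m and z of tongue_end in the frame of chest below 0.113 m), for 0.05 s.
3. the lid is lifted clear of the chest (z of lid in the frame of chest above 0.13 m), for 0.1 s.
At the end, for the whole second after the job is handed in: Lid flat (3.4 degrees) and handle up on the green cutting mat, within 50 mm of its centre along each mat axis; pin in the steel dish (origin within 55 mm of the centre, under 30 mm above its underside); chest level and within 20 mm of its start; all at rest (all of step 1 and x of lid in the frame of mat between -0.05 and 0.05 m and y of lid in the frame of mat between -0.05 and 0.05 m and z of lid in the frame of mat between 0.01 and 0.018 m and angle between lid's own z axis and vertical below 0.06 rad and linear speed of lid below 0.02 m/s and distance of chest from where it was at the start of the episode below 0.02 m and angle between chest's own z axis and vertical below 0.03 rad); the robot touches nothing.
It fails at once if the lid is dropped (falls freely by more than about 10 mm) (contact force between lid and the fingers below 0.05 N and linear speed of lid above 0.45 m/s).
It fails at once if the chest is shifted by more than 20 mm or tipped by more than 2 degrees (distance of chest from where it was at the start of the episode above 0.02 m or angle between chest's own z axis and vertical above 0.035 rad).
It fails at once if another thing on the bench is moved by more than 30 mm (distance of any of brush, screwdriver, spatula, solvent, glue, jar, figure, hammer from where it was at the start of the episode above 0.03 m).
It also fails if it takes over 61 s, if anything falls off the work surface, if the arm or the gripper's body presses on something with over 40 N, if the wrist force passes 120 N, or if a joint passes its speed limit or range.

## Working session

There is one attempt and no reset: what is moved stays moved. The work goes in short steps, Python scripts to look and compute and a shell command to move; the robot and the scene stay as the last step left them, time stands still between calls to the robot, and variables do not carry over. Pictures are saved under pics/ and viewed, at most 12 in all, crops included, and the job is handed in when it is done.

```bash
mkdir -p pics; ls
python3 - <<'E'
from station import *
import cv2
for n in ("scene","top"):
    im=get_image(n); cv2.imwrite(f"pics/{n}0.png",im[:,:,::-1])
    c=get_calibration(n); print(n,c)
o=get_obs(); print(o)
E
```

```text
pics
scene {'intrinsics': array([[438.13777935,   0.        , 282.05979584],
       [  0.        , 438.13777935, 210.44572899],
       [  0.        ,   0.        ,   1.        ]]), 'world_from_camera': array([[-0.69984871, -0.56720616,  0.43415314,  1.24026496],
       [ 0.71423214, -0.56350153,  0.41513671,  0.59691654],
       [ 0.00917786,  0.60061902,  0.79948268,  1.29188087],
       [ 0.        ,  0.        ,  0.        ,  1.        ]])}
top {'intrinsics': array([[380.43597028,   0.        , 273.44475632],
       [  0.        , 380.43597028, 209.0456722 ],
       [  0.        ,   0.        ,   1.        ]]), 'world_from_camera': array([[-0.06593091,  0.97553454, -0.20972714,  0.35882284],
       [-0.99782007, -0.06385404,  0.01666623, -0.0149604 ],
       [ 0.00286655,  0.21036877,  0.9776179 ,  1.25524609],
       [ 0.        ,  0.        ,  0.        ,  1.        ]])}
{'t': 0.1, 'q': array([ 1.07903048e+00,  5.32828212e-02,  1.61414435e+00, -1.11325147e-05,
        1.47599645e+00, -1.19003708e-01]), 'dq': array([-0.00092664, -0.0010407 , -0.00388264,  0.00093338, -0.00113923,
        0.00052869]), 'effort': array([ 1.96678384e-04, -3.94902778e+01, -3.71362817e+01, -7.82390225e-05,
        3.82803919e-03, -3.13348937e-05]), 'tool_pos': array([0.22735789, 0.58158141, 0.2301983 ]), 'tool_rot': array([-5.82047334e-01, -3.08665281e+00,  2.74777311e-03]), 'contact_force': array([-0.17326489,  0.52701218, -0.7394729 ]), 'wrist_torque': array([ 0.02503387, -0.01903228, -0.00685837]), 'grip_force': 0.0, 'opening': 0.08561845881085811}
```

View pics/top0.png

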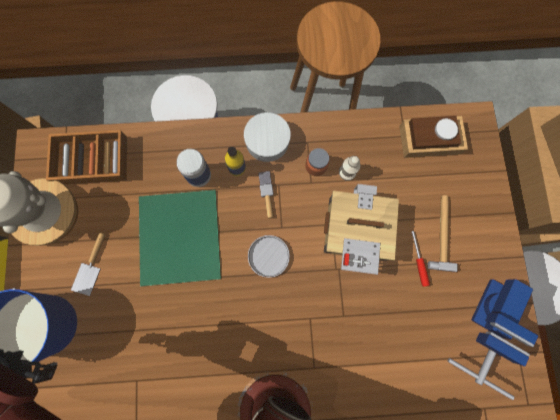

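View pics/scene0.png

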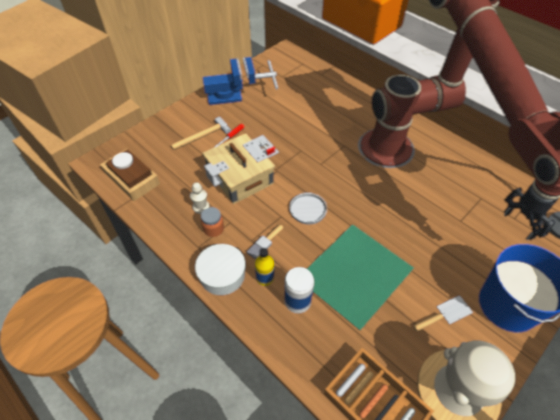

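```bash
cat > h.py <<'E'
from station import *
import numpy as np, cv2
from scipy.spatial.transform import Rotation as R
def unproj(n,px,z):
    c=get_calibration(n);K=c["intrinsics"];T=c["world_from_camera"]
    px=np.atleast_2d(px).astype(float)
    d=np.c_[(px[:,0]-K[0,2])/K[0,0],-(px[:,1]-K[1,2])/K[1,1],-np.ones(len(px))]@T[:3,:3].T
    return T[:3,3]+d*((z-T[2,3])/d[:,2])[:,None]
def proj(n,P):
    c=get_calibration(n);K=c["intrinsics"];T=c["world_from_camera"]
    p=(np.atleast_2d(P)-T[:3,3])@T[:3,:3]
    return np.c_[K[0,2]+K[0,0]*p[:,0]/-p[:,2],K[1,2]+K[1,1]*p[:,1]/p[:,2]]
def rect(n,im,z,x0,x1,y0,y1,s):
    # rows: x decreasing downward; cols: y decreasing rightward ; s px per m
    W,H=int((y1-y0)*s),int((x1-x0)*s)
    src=proj(n,[[x1,y1,z],[x1,y0,z],[x0,y0,z],[x0,y1,z]]).astype(np.float32)
    M=cv2.getPerspectiveTransform(src,np.float32([[0,0],[W,0],[W,H],[0,H]]))
    return cv2.warpPerspective(im,M,(W,H),flags=cv2.INTER_CUBIC)
E
python3 - <<'E'
from h import *
hs=dict(lid=.102,pin=.12,dish=.018,mat=.006,chest=.09)
for n in("top","scene"):
    im=get_image(n)
    for q,z in hs.items():
        for r in cut_out(q,n)[:2]:
            ys,xs=np.nonzero(r["region"])
            c=np.array([xs.mean(),ys.mean()])
            mr=cv2.minAreaRect(np.c_[xs,ys].astype(np.float32))
            print(n,q,round(r["confidence"],2),np.round(r["rect"],1),"w",unproj(n,c,z).round(4)[0],"box",unproj(n,cv2.boxPoints(mr),z)[:,:2].round(3).tolist() if q!="pin" else "")
            np.save(f"pics/{n}_{q}.npy",r["region"]) if r is not None else 0
    if n=="top":
        c=unproj("top",[363,230],.1)[0]; print(c)
        r=rect("top",im,.102,c[0]-.17,c[0]+.17,c[1]-.17,c[1]+.17,1700)
        cv2.imwrite("pics/rect1.png",r[:,:,::-1])
E
```

```text
top lid 0.79 [363.2 234.1  65.6  86.9] w [ 0.5245 -0.3037  0.102 ] box [[0.412, -0.174], [0.654, -0.222], [0.618, -0.433], [0.379, -0.376]]
top lid 0.49 [347.5 225.3  58.7  82.8] w [ 0.5806 -0.2717  0.102 ] box [[0.444, -0.157], [0.693, -0.229], [0.656, -0.365], [0.41, -0.287]]
top pin 0.5 [354.2 259.6  24.1  14.6] w [ 0.434  -0.2428  0.12  ] box 
top pin 0.34 [ 87.5 264.1  34.8  62.5] w [0.4516 0.5227 0.12  ] box 
top dish 0.57 [267.9 255.6  37.6  42.6] w [ 0.4702 -0.0088  0.018 ] box [[0.476, 0.086], [0.567, -0.016], [0.465, -0.104], [0.378, -0.002]]
top mat 0.66 [179.1 239.4  82.   99.5] w [0.5486 0.2835 0.006 ] box [[0.706, 0.428], [0.704, 0.156], [0.399, 0.149], [0.402, 0.408]]
top chest 0.84 [352.5 224.7  60.7  81.6] w [ 0.5706 -0.2652  0.09  ] box [[0.665, -0.18], [0.671, -0.365], [0.414, -0.357], [0.409, -0.18]]
top chest 0.48 [349.2 168.5  18.5  22.6] w [ 0.7264 -0.2885  0.09  ] box [[0.707, -0.241], [0.781, -0.295], [0.747, -0.338], [0.674, -0.284]]
[ 0.52298861 -0.30482964  0.1       ]
scene lid 0.57 [241.1 160.3  71.3  54.5] w [ 0.5348 -0.2964  0.102 ] box [[0.61, -0.421], [0.336, -0.375], [0.438, -0.168], [0.687, -0.222]]
scene pin 0.43 [271.6 151.6   8.1   9.9] w [ 0.4346 -0.2377  0.12  ] box 
scene dish 0.63 [310.6 208.4  35.6  34.2] w [ 0.4732 -0.0041  0.018 ] box [[0.469, -0.101], [0.374, -0.005], [0.478, 0.086], [0.569, -0.005]]
scene mat 0.55 [361.3 277.8 104.8 105.7] w [0.5586 0.2949 0.006 ] box [[0.705, 0.168], [0.379, 0.132], [0.404, 0.411], [0.705, 0.418]]
scene chest 0.76 [240.5 172.9  73.4  58.2] w [ 0.608  -0.2234  0.09  ] box [[0.634, -0.401], [0.39, -0.304], [0.52, -0.097], [0.74, -0.193]]
```

View pics/rect1.png

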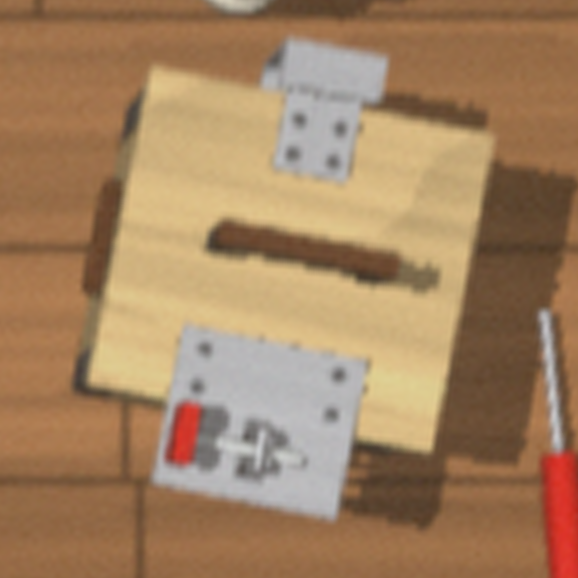

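```bash
cat >> h.py <<'E'
def rel(pos,yaw,tilt=0,ref=None):
    """print offset/twist to put TCP at pos, tool z down, tool y axis at world angle yaw deg; tilt deg about world horizontal tool-x"""
    o=get_obs() if ref is None else ref
    R0=R.from_rotvec(o["tool_rot"]); a=np.radians(yaw)
    y=np.array([np.cos(a),np.sin(a),0]); z=np.array([0,0,-1.]); 
    Rt=R.from_matrix(np.c_[np.cross(y,z),y,z])*R.from_euler("x",tilt,degrees=True)
    print("offset",R0.inv().apply(np.array(pos)-o["tool_pos"]).round(4).tolist(),"twist",np.degrees((R0.inv()*Rt).as_rotvec()).round(2).tolist())
E
python3 - <<'E'
from h import *
from scipy.optimize import least_squares
n_=("top","scene"); ims={n:get_image(n) for n in n_}
px={}
for n in n_:
    hsv=cv2.cvtColor(ims[n],cv2.COLOR_RGB2HSV)
    m=((hsv[...,0]<8)|(hsv[...,0]>172))&(hsv[...,1]>150)&(hsv[...,2]>110)
    c=proj(n,[.435,-.241,.118])[0]; yy,xx=np.mgrid[:420,:560]
    m&=np.hypot(xx-c[0],yy-c[1])<15
    px[n]=np.array([xx[m].mean(),yy[m].mean()]); print(n,m.sum(),c,px[n],"at .131",unproj(n,px[n],.131)[0][:2],"at .122",unproj(n,px[n],.122)[0][:2])
s=least_squares(lambda P:np.r_[proj("top",P)[0]-px["top"],proj("scene",P)[0]-px["scene"]],[.435,-.24,.12]); print("grip tri",s.x.round(4),s.fun.round(2))
for n in n_:
    hsv=cv2.cvtColor(ims[n],cv2.COLOR_RGB2HSV)
    m=((hsv[...,0]>60)&(hsv[...,0]<90)&(hsv[...,1]>110)).astype(np.uint8)
    k,l,st,ce=cv2.connectedComponentsWithStats(m); i=1+st[1:,4].argmax()
    ys,xs=np.nonzero(l==i); w=unproj(n,np.c_[xs,ys],.006)[:,:2].astype(np.float32)
    print(n,"mat",cv2.minAreaRect(w))
# lid outline overlay, both cameras
c=np.array([.540,-.3066]);a=np.radians(-10.6);Rm=np.array([[np.cos(a),-np.sin(a)],[np.sin(a),np.cos(a)]])
def W(p): p=np.array(p,float); return np.c_[p[:,:2]@Rm.T+c,p[:,2]+.09]
o=[]
for n in n_:
    u0,v0=proj(n,[.53,-.3,.1])[0].astype(int)
    S=5; crop=cv2.resize(ims[n][v0-55:v0+55,u0-55:u0+55],None,fx=S,fy=S,interpolation=cv2.INTER_CUBIC)[...,::-1].copy()
    f=lambda p:((proj(n,W(p))-[u0-55,v0-55]+.5)*S).astype(np.int32).reshape(-1,1,2)
    for q in ([[-95,-103,12],[95,-103,12],[95,103,12],[-95,103,12]],[[-145,-55,15],[-50,-55,15],[-50,55,15],[-145,55,15]],[[-7,-52,55],[7,-52,55],[7,52,55],[-7,52,55]],[[-133,39,41],[-97,39,41],[-97,51,41],[-133,51,41]]):
        cv2.polylines(crop,[f(np.array(q)/1000.)],True,(255,0,255),1)
    o.append(crop[:,:400] if 0 else cv2.resize(crop,(400,400)))
cv2.imwrite("pics/ov.png",np.hstack(o))
E
```

```text
top 48 [346.49168039 259.64359221] [346.125 259.125] at .131 [ 0.43570954 -0.23750056] at .122 [ 0.43632504 -0.23928207]
scene 34 [269.82669249 150.49118405] [270.26470588 150.17647059] at .131 [ 0.44163636 -0.23172907] at .122 [ 0.43544481 -0.23815333]
grip tri [ 0.436  -0.2388  0.1223] [-0.14  0.12 -0.22 -0.06]
top mat ((0.5563333630561829, 0.28118395805358887), (0.1503174751996994, 0.13299575448036194), 12.530207633972168)
scene mat ((0.5553081631660461, 0.28344714641571045), (0.2896151542663574, 0.25043460726737976), 1.3687005043029785)
```

View pics/ov.png

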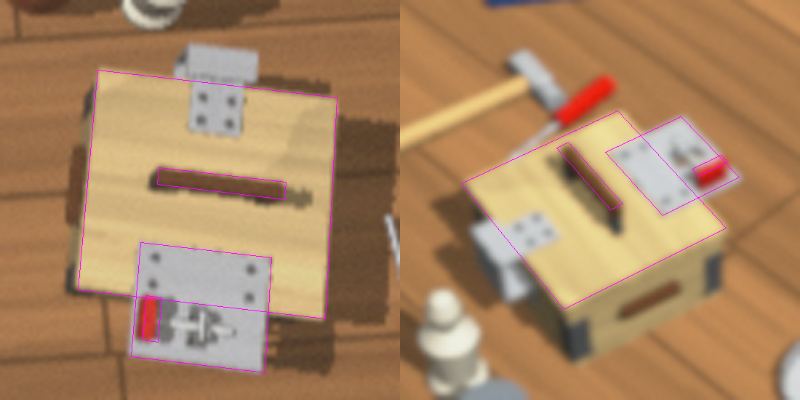

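Overlay matches: lid outline, handle (top view ~(222,183)), hasp and red grip (~(148,318)) lie within about 1 mm in both cameras.

Run:
```python
from h import *
rel([.43,.2,.25],30); rel([.436,-.24,.2],-10.6)
```

```text
offset [-0.3276, -0.2821, -0.0187] twist [0.0, -0.0, 38.64]
offset [-0.4934, -0.6897, 0.0313] twist [0.0, -0.0, 79.24]
```

```bash
python3 -m crank '[{"offset":[-0.08,-0.07,-0.02],"twist":[0,0,10]},{"offset":[-0.12,-0.11,-0.02],"twist":[0,0,15]},{"offset":[-0.16,-0.14,-0.02],"twist":[0,0,20]},{"offset":[-0.2,-0.18,-0.02],"twist":[0,0,25]},{"offset":[-0.24,-0.22,-0.02],"twist":[0,0,30]},{"offset":[-0.28,-0.25,-0.02],"twist":[0,0,35]},{"offset":[-0.33,-0.28,-0.02],"twist":[0,0,39]},{"offset":[-0.35,-0.33,-0.01],"twist":[0,0,44]},{"offset":[-0.37,-0.38,0],"twist":[0,0,49]},{"offset":[-0.39,-0.43,0],"twist":[0,0,54]},{"offset":[-0.41,-0.48,0],"twist":[0,0,59]},{"offset":[-0.43,-0.53,0.01],"twist":[0,0,64]},{"offset":[-0.45,-0.58,0.02],"twist":[0,0,69]},{"offset":[-0.47,-0.63,0.03],"twist":[0,0,74]},{"offset":[-0.485,-0.67,0.03],"twist":[0,0,78]},{"offset":[-0.4934,-0.69,0.031],"twist":[0,0,79.2]},{"offset":[-0.4934,-0.69,0.031],"twist":[0,0,79.2]},{"offset":[-0.4934,-0.69,0.031],"twist":[0,0,79.2]}]' 0.75
python3 - <<'E'
from h import *
rel([.4355,-.2405,.108],-10.6)
E
```

```text
t: 3.05
tool_pos: [0.436, -0.2392, 0.2003]
tool_rot: [-2.415, -2.009, -0.001]
contact_force: [0.2, -0.0, 0.2]
opening: 0.0642
grip_force: 0.0
offset [-0.0014, -0.0003, 0.0923] twist [0.0, -0.03, 0.13]
```

```bash
python3 -m crank '[{"offset":[-0.001,0,0.04],"twist":[0,0,0]},{"offset":[-0.001,0,0.075],"twist":[0,0,0]},{"offset":[-0.001,0,0.09],"twist":[0,0,0]},{"offset":[-0.001,0,0.093],"twist":[0,0,0]},{"offset":[-0.001,0,0.093],"twist":[0,0,0]}]' 0.75; python3 -m crank '[{"offset":[0,0,0],"twist":[0,0,0]},{"offset":[0,0,0],"twist":[0,0,0]},{"offset":[0,0,0],"twist":[0,0,0]},{"offset":[0,0,0],"twist":[0,0,0]},{"offset":[0,0,0],"twist":[0,0,0]}]' 0.2 30; python3 -c "
from h import *
import cv2
cv2.imwrite('pics/g1.png',cv2.resize(get_image('scene')[100:220,190:350],None,fx=4,fy=4)[:,:,::-1])"
```

```text
t: 3.68
tool_pos: [0.4365, -0.2414, 0.1087]
tool_rot: [2.414, 2.007, 0.001]
contact_force: [-0.8, -0.7, 0.3]
opening: 0.0644
grip_force: 0.0
t: 4.3
tool_pos: [0.4364, -0.2418, 0.1089]
tool_rot: [2.415, 2.006, 0.001]
contact_force: [-1.6, 1.0, 6.3]
opening: 0.0354
grip_force: 30.3
```

View pics/g1.png

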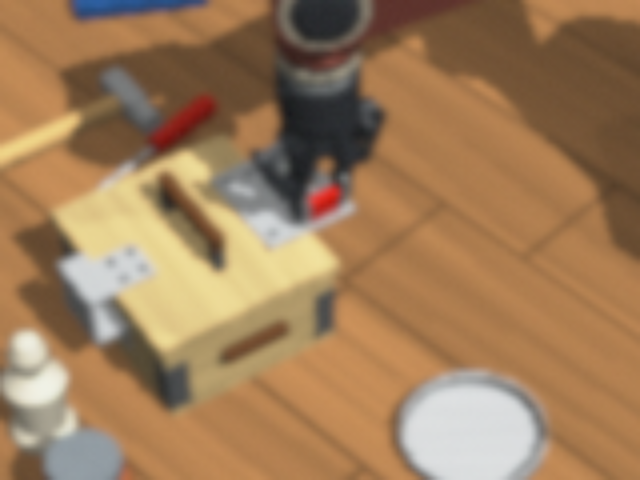

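```bash
python3 -m crank '[{"offset":[0,0,-0.0015],"twist":[0,0,0]},{"offset":[0.012,0,-0.0015],"twist":[0,0,0]},{"offset":[0.025,0,-0.002],"twist":[0,0,0]},{"offset":[0.04,0,-0.002],"twist":[0,0,0]},{"offset":[0.055,0,-0.005],"twist":[0,0,0]},{"offset":[0.08,0,-0.025],"twist":[0,0,0]},{"offset":[0.12,-0.002,-0.04],"twist":[0,0,0]},{"offset":[0.165,-0.004,-0.04],"twist":[0,0,0]},{"offset":[0.21,-0.007,-0.03],"twist":[0,0,0]},{"offset":[0.245,-0.009,0],"twist":[0,0,0]},{"offset":[0.257,-0.009,0.04],"twist":[0,0,0]},{"offset":[0.257,-0.009,0.06],"twist":[0,0,0]},{"offset":[0.257,-0.009,0.06],"twist":[0,0,0]}]'
python3 - <<'E'
from h import *
rel([.475,.0122,.0085],-10.6)
im=get_image("scene"); u,v=proj("scene",[.475,.0122,.03])[0].astype(int)
cv2.imwrite('pics/g2.png',cv2.resize(im[v-50:v+50,u-60:u+60],None,fx=5,fy=5)[:,:,::-1])
E
```

```text
t: 5.98
tool_pos: [0.4719, 0.0142, 0.0454]
tool_rot: [-2.413, -2.007, 0.005]
contact_force: [0.2, -0.3, 0.0]
opening: 0.0354
grip_force: 30.1
offset [-0.0014, 0.0036, 0.0369] twist [-0.27, 0.01, 0.1]
```

View pics/g2.png

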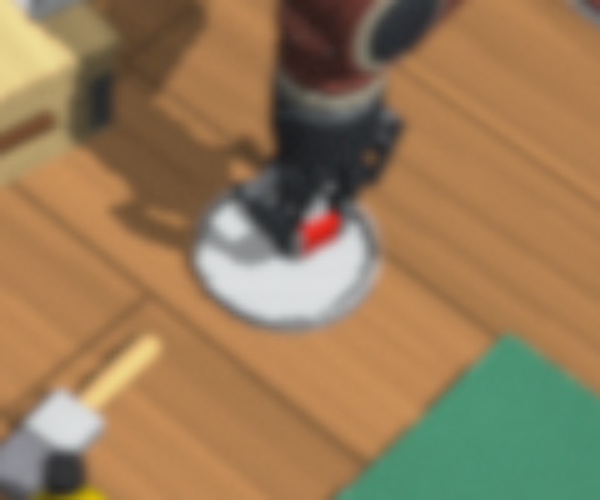

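Pin is held, red grip at (320,230) over the dish; lowering and releasing.

```bash
python3 -m crank '[{"offset":[-0.001,0.003,0.02],"twist":[0,0,0]},{"offset":[-0.001,0.003,0.033],"twist":[0,0,0]},{"offset":[-0.001,0.003,0.037],"twist":[0,0,0]},{"offset":[-0.001,0.003,0.037],"twist":[0,0,0]}]'; python3 -m crank '[{"offset":[0,0,0],"twist":[0,0,0]},{"offset":[0,0,0],"twist":[0,0,0]},{"offset":[0,0,0],"twist":[0,0,0]},{"offset":[0,0,-0.02],"twist":[0,0,0]},{"offset":[0,0,-0.07],"twist":[0,0,0]},{"offset":[0,0,-0.13],"twist":[0,0,0]},{"offset":[0,0,-0.17],"twist":[0,0,0]},{"offset":[0,0,-0.17],"twist":[0,0,0]}]' 0.58
python3 - <<'E'
from h import *
rel([.540,-.3066,.19],-10.6);rel([.540,-.3066,.117],-10.6)
E
```

```text
t: 6.52
tool_pos: [0.4768, 0.0115, 0.0106]
tool_rot: [2.417, 2.007, 0.0]
contact_force: [-1.1, 0.1, -0.6]
opening: 0.0354
grip_force: 30.2
t: 7.52
tool_pos: [0.4793, 0.0112, 0.1852]
tool_rot: [2.411, 2.003, 0.01]
contact_force: [0.3, -0.1, -0.6]
opening: 0.0498
grip_force: 0.0
offset [-0.3013, 0.1179, -0.0039] twist [0.52, -0.03, 0.04]
offset [-0.3013, 0.1173, 0.0691] twist [0.52, -0.03, 0.04]
```

```bash
python3 -m crank '[{"offset":[-0.05,0.02,0],"twist":[0,0,0]},{"offset":[-0.105,0.04,0],"twist":[0,0,0]},{"offset":[-0.16,0.06,0],"twist":[0,0,0]},{"offset":[-0.215,0.085,0],"twist":[0,0,0]},{"offset":[-0.265,0.105,0],"twist":[0,0,0]},{"offset":[-0.295,0.115,0],"twist":[0,0,0]},{"offset":[-0.3,0.117,0],"twist":[0,0,0]},{"offset":[-0.3,0.117,0],"twist":[0,0,0]},{"offset":[-0.3,0.117,0],"twist":[0,0,0]}]' 0.58
python3 - <<'E'
from h import *
rel([.540,-.3066,.117],-10.6)
n="top"; im=get_image(n)
for q in("pin","dish"):
    for r in cut_out(q,n)[:1]:
        ys,xs=np.nonzero(r["region"]); print(q,round(r["confidence"],2),unproj(n,[xs.mean(),ys.mean()],.015)[0].round(3))
a,b=rect(n,im,.02,.37,.57,-.1,.1,2000),rect(n,im,.102,.36,.66,-.45,-.15,1333)
cv2.imwrite("pics/d1.png",np.hstack([a[:399,:399],b[:399,:399]])[:,:,::-1])
E
```

```text
t: 8.65
tool_pos: [0.5365, -0.3034, 0.1798]
tool_rot: [-2.414, -2.008, -0.0]
contact_force: [0.8, 0.6, -0.4]
opening: 0.0494
grip_force: 0.0
offset [-0.0025, 0.004, 0.0628] twist [-0.05, -0.04, 0.11]
pin 0.43 [ 0.471 -0.006  0.015]
dish 0.97 [ 0.469 -0.009  0.015]
```

View pics/d1.png

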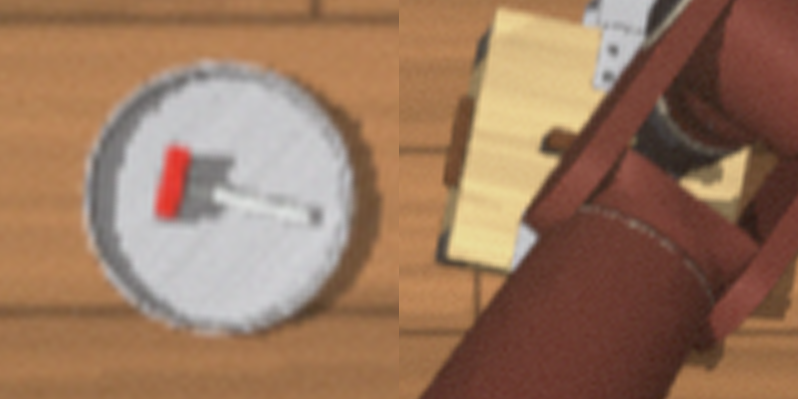

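```bash
python3 -m crank '[{"offset":[-0.0025,0.004,0.03],"twist":[0,0,0]},{"offset":[-0.0025,0.004,0.055],"twist":[0,0,0]},{"offset":[-0.0025,0.004,0.062],"twist":[0,0,0]},{"offset":[-0.0025,0.004,0.0625],"twist":[0,0,0]},{"offset":[-0.0025,0.004,0.0625],"twist":[0,0,0]}]' 0.58; python3 -m crank '[{"offset":[0,0,0],"twist":[0,0,0]},{"offset":[0,0,0],"twist":[0,0,0]},{"offset":[0,0,0],"twist":[0,0,0]},{"offset":[0,0,0],"twist":[0,0,0]},{"offset":[0,0,0],"twist":[0,0,0]},{"offset":[0,0,0],"twist":[0,0,0]}]' 0 80
python3 - <<'E'
from h import *
# tip about rear rim: TCP relative to pivot in chest x,z (mm); tool y=chest x, tool z=-chest z, tool x=chest y
o=get_obs(); e=np.array([np.cos(np.radians(-10.6)),np.sin(np.radians(-10.6))])
tx=(o["tool_pos"][:2]-[.540,-.3066])@e*1e3; tz=o["tool_pos"][2]*1e3-90
print("tcp lid x,z",tx,tz)
x,z=tx-90,tz
for th,draw,up in((2,0,0),(4,0,0),(6,-1,0),(8,-2,0),(10,-4,1),(12,-5,2),(14,-6,4),(14,-40,5),(14,-45,25)):
    a=np.radians(th); X=x*np.cos(a)+z*np.sin(a)+draw; Z=-x*np.sin(a)+z*np.cos(a)+up
    print(th,"dy %.4f dz %.4f"%((X-x)/1e3,-(Z-z)/1e3))
E
```

```text
t: 9.43
tool_pos: [0.5409, -0.3085, 0.1194]
tool_rot: [2.414, 2.006, 0.001]
contact_force: [0.9, 0.6, 0.6]
opening: 0.0492
grip_force: 0.0
t: 10.18
tool_pos: [0.5403, -0.3084, 0.1189]
tool_rot: [2.416, 2.007, -0.0]
contact_force: [-2.3, 0.8, 5.4]
opening: 0.0124
grip_force: 80.8
tcp lid x,z 0.6609447718439186 28.917670859072445
2 dy 0.0011 dz -0.0031
4 dy 0.0022 dz -0.0062
6 dy 0.0025 dz -0.0092
8 dy 0.0029 dz -0.0122
10 dy 0.0024 dz -0.0161
12 dy 0.0030 dz -0.0199
14 dy 0.0036 dz -0.0248
14 dy -0.0304 dz -0.0258
14 dy -0.0354 dz -0.0458
```

```bash
python3 -m crank '[{"offset":[0,0.0006,-0.0016],"twist":[1,0,0]},{"offset":[0,0.0011,-0.0031],"twist":[2,0,0]},{"offset":[0,0.0017,-0.0047],"twist":[3,0,0]},{"offset":[0,0.0022,-0.0062],"twist":[4,0,0]},{"offset":[0,0.0024,-0.0077],"twist":[5,0,0]},{"offset":[0,0.0025,-0.0092],"twist":[6,0,0]},{"offset":[0,0.0027,-0.0107],"twist":[7,0,0]},{"offset":[0,0.0029,-0.0122],"twist":[8,0,0]},{"offset":[0,0.0027,-0.014],"twist":[9,0,0]},{"offset":[0,0.0024,-0.0161],"twist":[10,0,0]},{"offset":[0,0.0027,-0.018],"twist":[11,0,0]},{"offset":[0,0.003,-0.0199],"twist":[12,0,0]},{"offset":[0,0.0033,-0.0222],"twist":[13,0,0]},{"offset":[0,0.0036,-0.0248],"twist":[14,0,0]},{"offset":[0,0.0036,-0.0248],"twist":[14,0,0]}]'
python3 - <<'E'
from h import *
im=get_image("scene"); u,v=proj("scene",[.5,-.27,.1])[0].astype(int)
cv2.imwrite('pics/t1.png',cv2.resize(im[v-60:v+60,u-70:u+70],None,fx=5,fy=5)[:,:,::-1])
E
```

```text
t: 12.05
tool_pos: [0.5435, -0.3086, 0.1422]
tool_rot: [-2.264, -1.881, 0.232]
contact_force: [-0.2, 0.2, -3.8]
opening: 0.0125
grip_force: 79.4
```

View pics/t1.png

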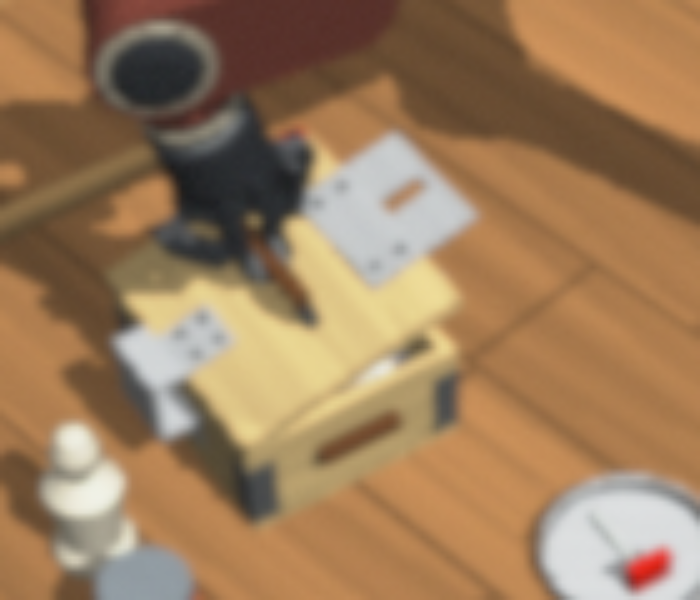

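Lid tipped, hasp slot clear above the staple, tongue under the keeper, chest in place. Now draw it forward.

```bash
python3 -m crank '[{"offset":[0,-0.005,0.001],"twist":[0,0,0]},{"offset":[0,-0.010,0.002],"twist":[0,0,0]},{"offset":[0,-0.015,0.003],"twist":[0,0,0]},{"offset":[0,-0.020,0.004],"twist":[0,0,0]},{"offset":[0,-0.025,0.005],"twist":[0,0,0]},{"offset":[0,-0.030,0.006],"twist":[0,0,0]},{"offset":[0,-0.0345,0.0072],"twist":[0,0,0]},{"offset":[0,-0.0345,0.0072],"twist":[0,0,0]}]'
python3 - <<'E'
from h import *
o=get_obs();d=o["tool_pos"]-[.5435,-.3086,.1422]; e=np.array([np.cos(np.radians(-10.6)),np.sin(np.radians(-10.6))])
print("moved chest x",d[:2]@e,"z",d[2])
E
```

```text
t: 13.1
tool_pos: [0.5088, -0.3022, 0.1439]
tool_rot: [-2.265, -1.882, 0.231]
contact_force: [0.1, -0.1, -2.7]
opening: 0.0128
grip_force: 79.4
moved chest x -0.03530656241466706 z 0.0017370655323765138
```

```bash
python3 -m crank '[{"offset":[0,-0.007,-0.008],"twist":[0,0,0]},{"offset":[0,-0.012,-0.018],"twist":[0,0,0]},{"offset":[0,-0.015,-0.028],"twist":[0,0,0]},{"offset":[0,-0.02,-0.045],"twist":[0,0,0]},{"offset":[0,-0.024,-0.062],"twist":[-2,0,0]},{"offset":[0,-0.028,-0.08],"twist":[-6,0,0]},{"offset":[0,-0.032,-0.095],"twist":[-10,0,0]},{"offset":[0,-0.032,-0.095],"twist":[-14,0,0]},{"offset":[0,-0.032,-0.095],"twist":[-14,0,0]},{"offset":[0,-0.032,-0.095],"twist":[-14,0,0]}]'
python3 - <<'E'
from h import *
rel([.5555,.283,.25],30); rel([.5555,.283,.25],0);rel([.52,-.05,.25],0)
im=get_image("scene"); u,v=proj("scene",[.5,-.27,.15])[0].astype(int)
cv2.imwrite('pics/t2.png',cv2.resize(im[v-70:v+70,u-80:u+80],None,fx=4,fy=4)[:,:,::-1])
E
```

```text
t: 14.35
tool_pos: [0.501, -0.3007, 0.2442]
tool_rot: [-2.416, -2.007, 0.001]
contact_force: [-0.4, 0.5, -4.1]
opening: 0.013
grip_force: 79.4
offset [0.5838, -0.0534, -0.0058] twist [-0.03, -0.01, -40.56]
offset [0.5838, -0.0534, -0.0058] twist [-0.03, -0.0, -10.56]
offset [0.2499, -0.0273, -0.0058] twist [-0.03, -0.0, -10.56]
```

View pics/t2.png

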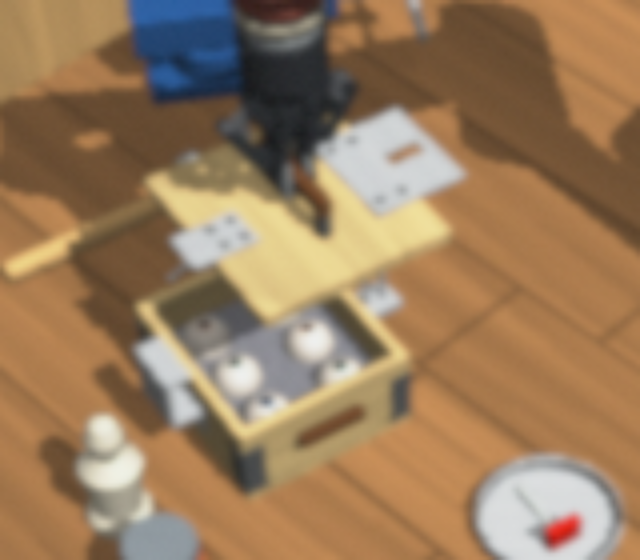

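```bash
python3 -m crank '[{"offset":[0.01,-0.001,-0.001],"twist":[0,0,0]},{"offset":[0.03,-0.003,-0.002],"twist":[0,0,-0.5]},{"offset":[0.06,-0.006,-0.003],"twist":[0,0,-1]},{"offset":[0.1,-0.011,-0.004],"twist":[0,0,-2]},{"offset":[0.14,-0.015,-0.006],"twist":[0,0,-3]},{"offset":[0.18,-0.02,-0.006],"twist":[0,0,-4]},{"offset":[0.22,-0.024,-0.006],"twist":[0,0,-5]},{"offset":[0.26,-0.028,-0.006],"twist":[0,0,-6]},{"offset":[0.3,-0.033,-0.006],"twist":[0,0,-7]},{"offset":[0.34,-0.037,-0.006],"twist":[0,0,-8]},{"offset":[0.38,-0.042,-0.006],"twist":[0,0,-9]},{"offset":[0.42,-0.046,-0.006],"twist":[0,0,-10]},{"offset":[0.46,-0.05,-0.006],"twist":[0,0,-10.5]},{"offset":[0.5,-0.055,-0.006],"twist":[0,0,-10.6]},{"offset":[0.535,-0.059,-0.006],"twist":[0,0,-10.6]},{"offset":[0.56,-0.062,-0.006],"twist":[0,0,-10.6]},{"offset":[0.575,-0.064,-0.006],"twist":[0,0,-10.6]},{"offset":[0.582,-0.064,-0.006],"twist":[0,0,-10.6]},{"offset":[0.582,-0.064,-0.006],"twist":[0,0,-10.6]},{"offset":[0.582,-0.064,-0.006],"twist":[0,0,-10.6]}]'
python3 - <<'E'
from h import *
rel([.545,.283,.06],0)
n="scene"; im=get_image(n)
r=cut_out("solvent",n)[0]; b=r["rect"]; print("solvent",r["confidence"],unproj(n,[b[0],b[1]+b[3]/2],0)[0])
print(unproj("top",[196,184],0)[0])
cv2.imwrite('pics/t3.png',cv2.resize(im[150:370,220:500],None,fx=2.5,fy=2.5)[:,:,::-1])
E
```

```text
t: 16.9
tool_pos: [0.545, 0.2824, 0.2499]
tool_rot: [2.222, 2.221, -0.001]
contact_force: [0.3, 0.5, -4.6]
opening: 0.0124
grip_force: 79.4
offset [0.0007, 0.0001, 0.1899] twist [-0.01, 0.02, -0.01]
solvent 0.59 [0.78583376 0.2500881  0.        ]
[0.73287989 0.22227088 0.        ]
```

View pics/t3.png

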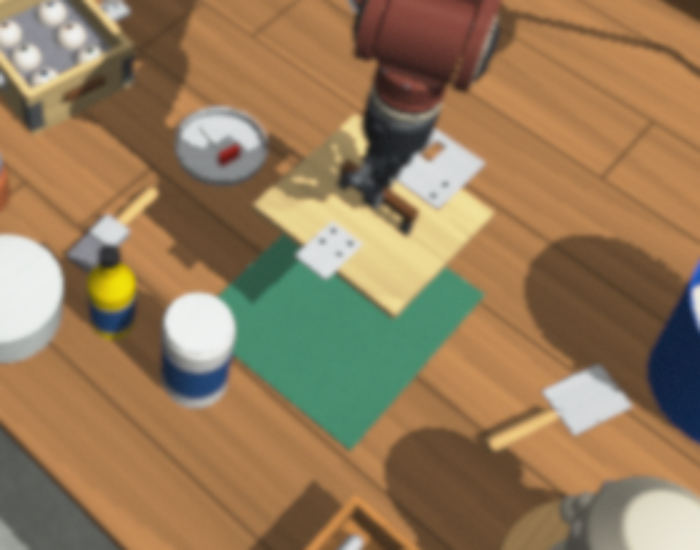

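Lid level over the mat, everything clear. Lowering.

```bash
python3 -m crank '[{"offset":[0,0,0.02],"twist":[0,0,0]},{"offset":[0,0,0.05],"twist":[0,0,0]},{"offset":[0,0,0.085],"twist":[0,0,0]},{"offset":[0,0,0.12],"twist":[0,0,0]},{"offset":[0,0,0.15],"twist":[0,0,0]},{"offset":[0,0,0.175],"twist":[0,0,0]},{"offset":[0,0,0.19],"twist":[0,0,0]},{"offset":[0,0,0.198],"twist":[0,0,0]},{"offset":[0,0,0.202],"twist":[0,0,0]},{"offset":[0,0,0.204],"twist":[0,0,0]},{"offset":[0,0,0.204],"twist":[0,0,0]},{"offset":[0,0,0.204],"twist":[0,0,0]}]'
```

```text
t: 18.5
tool_pos: [0.5453, 0.2833, 0.0466]
tool_rot: [2.22, 2.222, 0.002]
contact_force: [-0.5, -0.0, -4.2]
opening: 0.0125
grip_force: 79.3
```

```bash
python3 -m crank '[{"offset":[0,0,0.001],"twist":[0,0,0]},{"offset":[0,0,0.002],"twist":[0,0,0]},{"offset":[0,0,0.003],"twist":[0,0,0]},{"offset":[0,0,0.003],"twist":[0,0,0]}]'
```

```text
t: 19.0
tool_pos: [0.545, 0.2831, 0.0429]
tool_rot: [2.221, 2.222, -0.0]
contact_force: [-0.2, -0.3, -3.1]
opening: 0.0128
grip_force: 79.5
```

Force is easing off (contact starting); go on in 1 mm steps.

```bash
python3 -m crank '[{"offset":[0,0,0.0005],"twist":[0,0,0]},{"offset":[0,0,0.001],"twist":[0,0,0]},{"offset":[0,0,0.001],"twist":[0,0,0]}]'
```

```text
t: 19.38
tool_pos: [0.545, 0.2831, 0.0429]
tool_rot: [-2.221, -2.222, 0.001]
contact_force: [-4.3, -2.3, 5.4]
opening: 0.0124
grip_force: 80.7
```

```bash
python3 -m crank '[{"offset":[0,0,0],"twist":[0,0,0]},{"offset":[0,0,0],"twist":[0,0,0]},{"offset":[0,0,0],"twist":[0,0,0]},{"offset":[0,0,0],"twist":[0,0,0]},{"offset":[0,0,-0.02],"twist":[0,0,0]},{"offset":[0,0,-0.06],"twist":[0,0,0]},{"offset":[0,0,-0.12],"twist":[0,0,0]},{"offset":[0,0,-0.18],"twist":[0,0,0]},{"offset":[-0.04,-0.05,-0.2],"twist":[0,0,0]},{"offset":[-0.09,-0.09,-0.2],"twist":[0,0,0]},{"offset":[-0.14,-0.12,-0.2],"twist":[0,0,0]},{"offset":[-0.18,-0.13,-0.2],"twist":[0,0,0]},{"offset":[-0.18,-0.13,-0.2],"twist":[0,0,0]},{"offset":[-0.18,-0.13,-0.2],"twist":[0,0,0]}]' 0.5
python3 - <<'E'
from h import *
im=get_image("scene")
cv2.imwrite('pics/t4.png',cv2.resize(im[100:370,160:460],None,fx=2.2,fy=2.2)[:,:,::-1])
E
```

```text
t: 21.12
tool_pos: [0.4154, 0.1032, 0.2431]
tool_rot: [2.22, 2.221, 0.003]
contact_force: [-0.1, 0.2, 0.1]
opening: 0.0427
grip_force: 0.0
```

View pics/t4.png

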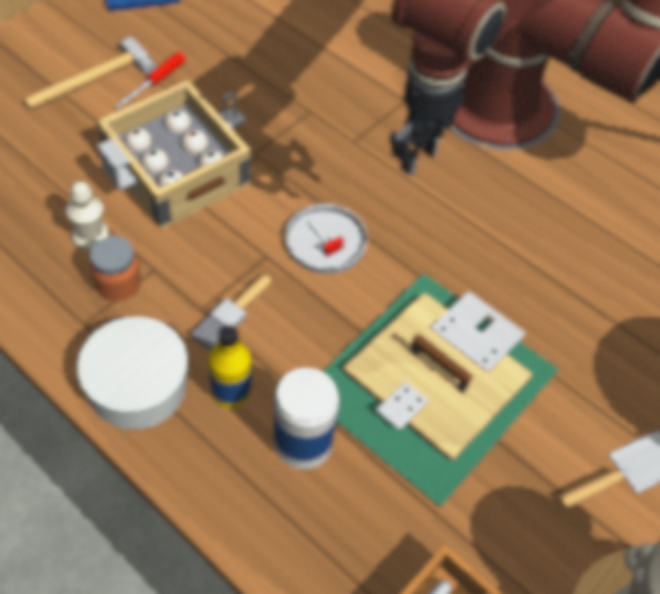

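Lid flat, handle up in the middle of the mat (about (440,370)), pin in the dish, chest and bystanders in place, robot clear.

```bash
python3 -c "
from station import *
print(finish_job())"
```

```text
the job is handed in; nothing more can be done
None
```

I handed the job in after about 21 s of robot time. The final picture shows the pin in the steel dish, the lid flat and handle up in the middle of the green mat, and the chest and everything else where they were. The hand-in gave no verdict.

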